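# Pack the potting caddy by colour

## Task

Pack the potting caddy: lay the green clip flat in the green tray, lay the grey scoop flat in the grey tray, and put the blue glazed saucer flat in the blue tray with the blue glazed pot standing upright in it. Set the glazed pieces down gently rather than dropping them, keep the blue pot from tipping over, and leave the terracotta pot, the black clip and the orange scoop where they are.

Things in the scene. Friction and masses are not known exactly. Their poses are not given: they have to be found in the camera images.
- blue_saucer: blue glazed saucer, loose: round, 68 mm across, 14 mm high, straight wall 3 mm thick, inside 62 mm across, inner floor 5 mm above its underside, about 90 g. Origin at the centre of its underside, z up. Grasp it across its outside
- blue_pot: blue glazed pot, 60 mm high, loose, the one to pack: foot 42 mm across, straight-sided rim band 62 mm across from 40 to 60 mm height (grasp it there), about 0.17 kg. Origin at the centre of its underside, z up
- green_clip: spring clip (rigid, about 80 mm long, loose, lying flat) in green plastic, the one to pack: block in the middle 22 mm wide along its y, 26 mm along its x and 24 mm high (grasp it there across y), two splayed handle wings towards -x up to 40 mm wide, jaws towards +x, about 30 g. Origin under the middle of the block, z up
- grey_scoop: small grey plastic soil scoop, loose, lying flat, about 50 g: along its x a bar handle from -60 to 0 mm, 16 mm wide and 22 mm high (grasp it across y, best about 27 mm behind the origin, i.e. at x = -27 mm), then an open-topped blade from 0 to 55 mm, 42 mm wide and 28 mm high. Origin on the underside where handle and blade meet, z up. The one to pack
- clay_pot: plain brown-red terracotta pot of the same shape, 60 mm high, loose, a look-alike to leave alone: foot 42 mm across, straight-sided rim band 62 mm across from 40 to 60 mm height, about 0.17 kg. Origin at the centre of its underside, z up
- black_clip: spring clip (rigid, about 80 mm long, loose, lying flat) in black plastic, a look-alike to leave alone: block in the middle 22 mm wide along its y, 26 mm along its x and 24 mm high, two splayed handle wings towards -x up to 40 mm wide, jaws towards +x, about 30 g. Origin under the middle of the block, z up
- orange_scoop: small orange plastic soil scoop, loose, lying flat, about 50 g: along its x a bar handle from -60 to 0 mm, 16 mm wide and 22 mm high, then an open-topped blade from 0 to 55 mm, 42 mm wide and 28 mm high. Origin on the underside where handle and blade meet, z up. A look-alike to leave alone
- tray_blue: fixed open blue plastic tray, one of three (places vary) in a row 122 mm apart in a fixed wooden caddy (392 x 178 mm, rim 24 mm high, wire end handles 49 mm high). 150 mm along its x (across the caddy, away from the robot) by 115 mm along y (the row); inside 142 x 107 mm. Origin: centre of its underside, 10 mm above the table; inner floor 4 mm, rim 22 mm above the origin
- tray_green: fixed open green plastic tray, one of three (places vary) in a row 122 mm apart in a fixed wooden caddy (392 x 178 mm, rim 24 mm high, wire end handles 49 mm high). 150 mm along its x (across the caddy, away from the robot) by 115 mm along y (the row); inside 142 x 107 mm. Origin: centre of its underside, 10 mm above the table; inner floor 4 mm, rim 22 mm above the origin
- tray_grey: fixed open grey plastic tray, one of three (places vary) in a row 122 mm apart in a fixed wooden caddy (392 x 178 mm, rim 24 mm high, wire end handles 49 mm high). 150 mm along its x (across the caddy, away from the robot) by 115 mm along y (the row); inside 142 x 107 mm. Origin: centre of its underside, 10 mm above the table; inner floor 4 mm, rim 22 mm above the origin
Things that resemble listed ones, but are neither listed nor needed, are in the scene too. Of the things that look like the blue_pot, the middle-sized one is meant.

How it is judged:
By the outcome, as a careful person would: the job done as asked, in the order asked, and still so for the second after the job is handed in, with the robot touching nothing.
It also fails if it takes over 109 s, if anything falls off the work surface, if the arm or the gripper's body presses on something with over 40 N, if the wrist force passes 120 N, or if a joint passes its speed limit or range.

## Robot

A 6-joint arm with a two-finger parallel gripper is mounted at the origin on the work surface. World frame = base frame: x ahead of the robot, y to its left, z up, the work surface at z = 0. Lengths are in m, angles in rad, forces in N, time in s.
With the tool pointing down it reaches from about 0.25 to 0.725 m from the base axis. Payload 9.7 kg.
Tool frame: the origin (TCP) lies at the very end of the fingers, on their centre line; the grasp point (between the pads) lies 19 mm behind it; z points along the fingers, y is the direction in which the jaws open and shut (so a half turn about z gives the same grasp; the last joint's range is limited). The gripper opens to 85 mm and grips with 20 to 120 N. Pads are 22 mm wide; open, the fingers measure 114 mm over their backs; the gripper's body (76 mm by 85 mm) begins 54 mm behind the grasp point. The pads swing forward as they close: fully open they stand 13 mm farther back than shut.
Start: joints at [1.21, 0.087, 0.176, 1.66, 0, 1.571], TCP at [0.194, 0.515, 0.231] pointing down, gripper open.
Joint ranges: [-3.13, 3.13], [-0.85, 1.81], [-1.15, 1.24], [-2.2, 2.28], [-1.44, 1.52], [-3.14, 3.14]. Speed limits (rad/s): [2.22, 2.22, 2.57, 3.14, 3.14, 3.14].

## Interface

Orientations are given as a rotation vector (axis times angle).
In Python, from workcell import sensors, eyes, sign_off gives the robot as it stands.
- The arm moves only by the tool send_rows, never from a script. Its argument "motion" is text: rows parted by semicolons, each of 7 numbers parted by spaces: the shift along the tool's x, y, z in mm, then the turn, a rotation vector about the tool's x, y, z in degrees, then the finger opening in mm, from 0 to 85.4. A call has 1 to 12 rows; each row is the pose to reach, as a shift and turn from the pose commanded when the call began, along the tool's axes at that moment; what a row does not reach only later rows make up. A row lasts 1/10 s, in which the tool goes at most 50 mm and 8.59 degrees, less where a joint would pass 70% of its speed; a pose out of reach is approached as far as the arm can. A call with a gripper value outside its range is refused whole. The fingers move at their own pace and stop on an object; "force" is the grip in N (left out, the last holds). Time passes only in rows, so rows that repeat a pose let the fingers close. It gives the time, the measured TCP pose, the force and the opening at its end, in the units of the state.
- sensors.get_state(): the state, without advancing time (a new reading comes with each control period).
- eyes.capture(name): name is "scene" or "top" or "wrist"; returns the picture (384x512x3 uint8, red, green, blue); there is no depth.
- eyes.get_calibration(name): a dict with "fx", "fy", "cx", "cy" (pixels), "k1" (the pictures are not rectified: a ray, as slopes to the right and down, at radius r is drawn at 1 + k1 r^2 times it, then the intrinsics apply), "T" (4x4, takes a point from camera to world coordinates). Camera axes: x right, y down, z forward; pixel columns grow to the right and rows downward; lengths in m; the calibration is good to about 2 mm. A picture is of the moment at which its call begins: read the wrist's pose just before it. get_calibration takes no time and is no camera call; for the wrist camera it gives the pose at the moment of the call.
- sign_off(): hands the job in, once; it reports no verdict.
The state is a dict: "time": time; "joint_pos": joint angles; "dq": joint speeds; "tau": joint torques, N m; "ee_pos": TCP position; "tcp_rot": TCP orientation; "wrist_force": force on the tool from outside, world axes, zero at the start; "ft_torque": the same for the moment, N m; "finger_gap": finger opening in m.
Only numpy, scipy, OpenCV 4.12 (cv2) and the standard library are available. Lean on these libraries where they do the work, as an engineer would, in place of code of your own. Each camera call takes 0.05 s, during which the arm holds its last target.

## Working session

There is one attempt and no reset: what is moved stays moved. The work goes in short steps, Python scripts to look and compute and a tool call to move; the robot and the scene stay as the last step left them, time stands still between calls to the robot, and variables do not carry over. Pictures are saved under pics/ and viewed, and the job is handed in when it is done.

Besides the shell and the picture viewer there is one more tool, called after "Emit:" as name(argument=value, ...), one argument or row to a line, values as JSON. send_rows: Moves the arm, as the interface text tells. Its arguments: {"type":"object","properties":{"motion":{"type":"string"},"force":{"type":"number"}},"required":["motion"]}

```bash
mkdir -p pics; ls; cat > h.py <<'E'
import numpy as np, cv2
from workcell import sensors, eyes, sign_off
from scipy.spatial.transform import Rotation as R
def cap(name,fn):
    im=eyes.capture(name); cv2.imwrite('pics/'+fn+'.png',im[:,:,::-1]); return im
def ray(c,u,v):
    x,y=(u-c['cx'])/c['fx'],(v-c['cy'])/c['fy']
    rd=np.hypot(x,y); r=rd
    for _ in range(30): r=rd/(1+c['k1']*r*r)
    s=r/rd if rd>0 else 1
    T=np.array(c['T']); d=T[:3,:3]@np.array([x*s,y*s,1]); return T[:3,3],d
def plane(c,u,v,z):
    o,d=ray(c,u,v); return o+d*(z-o[2])/d[2]
def proj(c,p):
    T=np.array(c['T']); q=T[:3,:3].T@(np.array(p)-T[:3,3]); x,y=q[0]/q[2],q[1]/q[2]
    k=1+c['k1']*(x*x+y*y); return np.array([c['fx']*x*k+c['cx'],c['fy']*y*k+c['cy']])
E
python3 - <<'E'
from h import *
for n in ("scene","top","wrist"):
    cap(n,n+'0'); c=eyes.get_calibration(n); print(n,c['fx'],c['k1'],np.round(c['T'],3).tolist())
s=sensors.get_state(); print(s)
E
```

```text
pics
scene 496.7013535524524 0.018168104458705057 [[-0.36, 0.682, -0.637, 1.271], [0.933, 0.273, -0.235, 0.303], [0.014, -0.678, -0.734, 0.949], [0.0, 0.0, 0.0, 1.0]]
top 466.2340067978181 -0.12348086917752132 [[0.016, -0.998, 0.052, 0.411], [-1.0, -0.017, -0.019, 0.015], [0.02, -0.052, -0.998, 1.406], [0.0, 0.0, 0.0, 1.0]]
wrist 295.3779345784102 -0.04952724297252484 [[0.352, 0.902, 0.25, 0.133], [0.936, -0.339, -0.094, 0.538], [0.0, 0.267, -0.964, 0.374], [0.0, 0.0, 0.0, 1.0]]
{'time': 0.15, 'joint_pos': array([1.21002190e+00, 8.73520038e-02, 1.75319500e-01, 1.65979701e+00,
       1.83183936e-05, 1.57078001e+00]), 'dq': array([-0.00077744, -0.00305618,  0.00303553, -0.00222359, -0.00114251,
        0.00175981]), 'tau': array([-6.10546449e-04, -5.20761931e+01,  4.65044260e+01,  1.38877091e-02,
       -1.05099204e-05,  6.63304633e-06]), 'ee_pos': array([0.1940841 , 0.51443474, 0.2307376 ]), 'tcp_rot': array([-5.63573003e-01, -3.09042221e+00,  1.59133018e-03]), 'wrist_force': array([1.35197032, 0.54065018, 0.06714982]), 'ft_torque': array([-0.01202371,  0.00800199,  0.04896432]), 'finger_gap': 0.08574339032354789}
```

View pics/scene0.png

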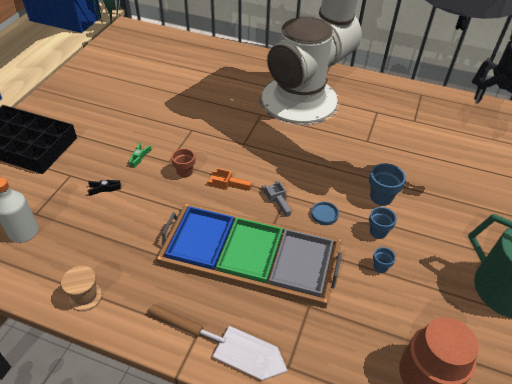

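View pics/top0.png

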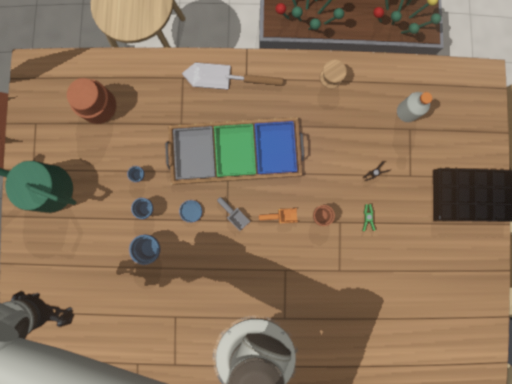

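View pics/wrist0.png

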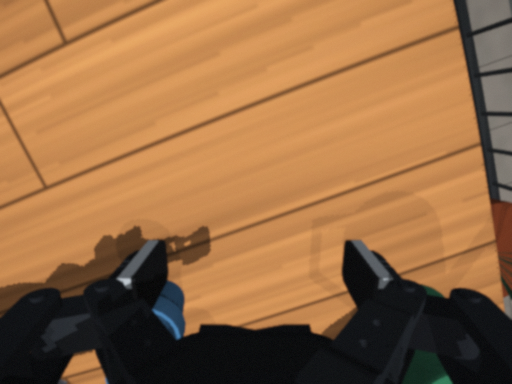

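The scene and top views show, in top pixels:
- trays: grey (194,153), green (236,150), blue (278,148)
- middle blue pot (142,208), saucer (191,211)
- grey scoop (235,213), green clip (369,216)

Next I measure them by colour.

```bash
cat >> h.py <<'E'
def cont(im,roi,lo,hi,amin=15):
    u0,v0,u1,v1=roi; hsv=cv2.cvtColor(im,cv2.COLOR_RGB2HSV)
    m=cv2.inRange(hsv,np.array(lo),np.array(hi)); k=np.zeros_like(m); k[v0:v1,u0:u1]=m[v0:v1,u0:u1]
    cs,_=cv2.findContours(k,cv2.RETR_EXTERNAL,cv2.CHAIN_APPROX_NONE)
    return sorted([c for c in cs if cv2.contourArea(c)>amin],key=cv2.contourArea,reverse=True)
def floorpts(c,ct,z): return np.array([plane(c,u,v,z)[:2] for u,v in ct[:,0,:]])
E
python3 - <<'E'
from h import *
im=cv2.imread('pics/top0.png')[:,:,::-1].copy(); c=eyes.get_calibration('top')
BL=((95,80,40),(125,255,255));
for n,roi,z,(lo,hi) in [('pot',(125,192,160,225),.06,BL),('potbig',(125,228,165,270),.06,BL),('potsm',(125,160,150,185),.04,BL),('saucer',(175,195,208,228),.014,BL),
  ('clip',(355,195,385,240),.012,((45,80,40),(85,255,255))),('blue tray',(250,115,305,180),.03,((105,120,60),(130,255,255))),('green tray',(212,115,260,185),.03,((45,100,40),(85,255,255))),
  ('scoop',(212,190,255,235),.022,((90,0,50),(150,90,220))),('grey tray',(170,120,218,185),.03,((90,0,50),(150,90,255)))]:
    cs=cont(im,roi,lo,hi)
    for ct in cs[:2]:
        P=floorpts(c,ct,z).astype(np.float32)*1000
        (cx,cy),(w,h),a=cv2.minAreaRect(P); (ex,ey),r=cv2.minEnclosingCircle(P)
        print(n,cv2.contourArea(ct),'rect',np.round([cx,cy,w,h,a],1),'circ',np.round([ex,ey,2*r],1))
b=im[100:240,120:400]; cv2.imwrite('pics/topz.png',cv2.resize(b,None,fx=2.8,fy=2.8,interpolation=cv2.INTER_CUBIC)[:,:,::-1])
E
```

```text
pot 19.5 rect [453.9 318.7  39.7  13.7  35.4] circ [450.4 323.6  39.7]
potbig 56.0 rect [345.8 305.7  59.7  21.2  39.8] circ [339.4 313.5  59.8]
saucer 259.0 rect [437.8 198.3  53.7  54.    1. ] circ [437.8 198.3  56.7]
clip 103.5 rect [ 428.4 -332.3   76.3   34.6    6.3] circ [ 427.6 -332.4   81.7]
blue tray 1771.0 rect [631.1 -50.1 148.2 113.4   4.8] circ [631.6 -49.3 180.3]
green tray 1766.5 rect [621.7  71.5 146.6 112.9   4.6] circ [621.8  72.  179.1]
scoop 46.0 rect [417.6  50.1  34.7  17.7  41.6] circ [416.4  51.4  37.5]
scoop 30.0 rect [454.9  95.9  50.4   6.3  46.1] circ [455.7  95.1  50.6]
grey tray 1468.0 rect [611.1 187.2 142.8 100.1   4.6] circ [611.4 186.5 169.7]
```

View pics/topz.png

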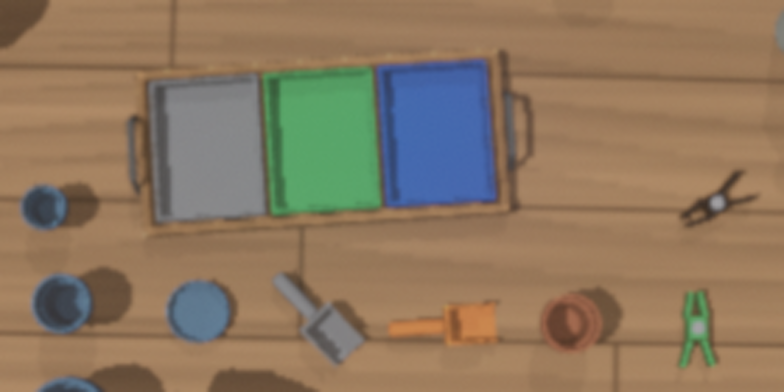

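```bash
cat >> h.py <<'E'
def go(p,jaw_deg=None,s=None,near_only=True):
    """print rel move: p world TCP m, jaw_deg = world direction of tool y (mod 180)"""
    s=s or sensors.get_state(); R0=R.from_rotvec(s['tcp_rot']).as_matrix(); p0=s['ee_pos']
    d=R0.T@(np.array(p)-p0)*1000
    outs=[]
    for k in (0,180):
        a=np.deg2rad((jaw_deg if jaw_deg is not None else np.rad2deg(np.arctan2(R0[1,1],R0[0,1])))+k)
        y=np.array([np.cos(a),np.sin(a),0]); z=np.array([0,0,-1.]); x=np.cross(y,z)
        rv=np.rad2deg(R.from_matrix(R0.T@np.column_stack([x,y,z])).as_rotvec()); outs.append(rv)
    outs.sort(key=np.linalg.norm)
    print('shift',np.round(d,1),'rot',[np.round(o,1).tolist() for o in outs],'q',np.round(s['joint_pos'],2),'gap',round(s['finger_gap']*1000,1),'up in tool',np.round(R0.T@[0,0,1],3))
    return d,outs[0]
E
python3 - <<'E'
from h import *
s=sensors.get_state();print(np.round(R.from_rotvec(s['tcp_rot']).as_matrix(),3).tolist())
c=eyes.get_calibration('wrist');T=np.array(c['T']);R0=R.from_rotvec(s['tcp_rot']).as_matrix()
print('cam in tool',np.round(R0.T@(T[:3,3]-s['ee_pos']),3),np.round(R0.T@T[:3,:3],2).tolist(), c['fx'],c['cx'],c['cy'])
go([.43,-.05,.23],96); go([.43,-.33,.20],96)
E
```

```text
[[-0.936, 0.353, -0.0], [0.353, 0.936, -0.001], [0.0, -0.001, -1.0]]
cam in tool [ 0.066  0.    -0.143] [[0.0, -0.96, -0.27], [1.0, 0.0, 0.0], [-0.0, -0.27, 0.96]] 295.3779345784102 254.56930729223112 194.3024008371756
shift [-420.  -444.8    1.2] rot [[-0.1, -0.0, -26.7], [-0.0, 0.1, 153.3]] q [1.21 0.09 0.18 1.66 0.   1.57] gap 85.7 up in tool [ 0.    -0.001 -1.   ]
shift [-518.8 -706.8   31.5] rot [[-0.1, -0.0, -26.7], [-0.0, 0.1, 153.3]] q [1.21 0.09 0.18 1.66 0.   1.57] gap 85.7 up in tool [ 0.    -0.001 -1.   ]
```

Emit:
send_rows(
  motion="-519 -707 31 0 0 -27 85;-519 -707 31 0 0 -27 85;-519 -707 31 0 0 -27 85;-519 -707 31 0 0 -27 85;-519 -707 31 0 0 -27 85;-519 -707 31 0 0 -27 85;-519 -707 31 0 0 -27 85;-519 -707 31 0 0 -27 85;-519 -707 31 0 0 -27 85;-519 -707 31 0 0 -27 85;-519 -707 31 0 0 -27 85;-519 -707 31 0 0 -27 85",
  force=30,
)

```text
time: 1.35
ee_pos: [0.355, -0.0634, 0.2103]
tcp_rot: [-0.173, 3.136, -0.0]
wrist_force: [2.5, 1.0, 0.9]
finger_gap: 0.0851
```

```bash
python3 - <<'E'
from h import *
go([.43,-.33,.20],96)
E
```

```text
shift [ -45.3 -273.3   10.4] rot [[-0.0, 0.1, 0.3], [-0.1, -0.0, -179.7]] q [-0.18 -0.37 -0.27  1.67  0.   -0.29] gap 85.1 up in tool [-0.001 -0.    -1.   ]
```

Emit:
send_rows(
  motion="-45 -273 10 0 0 0 85;-45 -273 10 0 0 0 85;-45 -273 10 0 0 0 85;-45 -273 10 0 0 0 85;-45 -273 10 0 0 0 85;-45 -273 10 0 0 0 85;-45 -273 10 0 0 0 85;-45 -273 10 0 0 0 85;-45 -273 10 0 0 0 85",
)

```text
time: 2.25
ee_pos: [0.4297, -0.3268, 0.2003]
tcp_rot: [0.174, -3.137, -0.0]
wrist_force: [0.5, -0.1, -0.3]
finger_gap: 0.0849
```

```bash
python3 - <<'E'
from h import *
cap('wrist','w1'); cap('top','top1'); go([.43,-.33,.10],96)
E
```

```text
shift [  0.3  -3.4 100.7] rot [[-0.0, 0.0, 0.4], [-0.0, -0.0, -179.6]] q [-0.65  0.05  0.08  1.6   0.   -0.76] gap 85.0 up in tool [-0. -0. -1.]
```

View pics/w1.png

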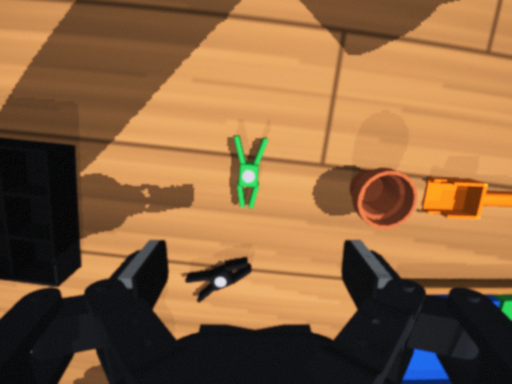

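View pics/top1.png

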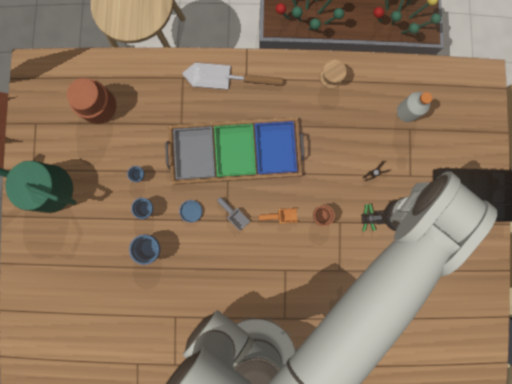

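```bash
python3 - <<'E'
from h import *
im=cv2.imread('pics/w1.png')[:,:,::-1].copy(); c=eyes.get_calibration('wrist')
ct=cont(im,(200,110,300,230),(45,80,40),(85,255,255))[0]
for z in (.0,.012,.024):
    P=floorpts(c,ct,z).astype(np.float32)*1000
    print(z,cv2.contourArea(ct),cv2.minAreaRect(P))
hsv=cv2.cvtColor(im,cv2.COLOR_RGB2HSV)
ct=cont(im,(235,165,262,190),(0,0,120),(180,70,255),5)
for k in ct: 
    (u,v),r=cv2.minEnclosingCircle(k); print('rivet',u,v,r,plane(c,u,v,.024)*1000)
# tray corners seen? 
P=floorpts(c,cont(im,(200,110,300,230),(45,80,40),(85,255,255))[0],.012)
t=P[P[:,0]>P[:,0].max()-.004].mean(0); b1=P[P[:,0]<P[:,0].min()+.004]; print('jaw end',t*1e3,'wing end',b1[:,1].min()*1e3,b1[:,1].max()*1e3,b1[:,0].mean()*1e3)
E
```

```text
0.0 944.0 ((434.40087890625, -333.99066162109375), (85.149658203125, 38.20064163208008), 2.403782844543457)
0.012 944.0 ((431.95379638671875, -334.00555419921875), (82.17945098876953, 36.868106842041016), 2.403791666030884)
0.024 944.0 ((429.506591796875, -334.0205078125), (79.20927429199219, 35.53560256958008), 2.403745174407959)
rivet 248.0454559326172 175.9545440673828 6.045724868774414 [ 432.63529625 -333.91303887   24.        ]
jaw end [ 471.18624918 -332.24160848] wing end -354.0879886095692 -317.1764113315629 392.050226494782
```

```bash
python3 - <<'E'
from h import *
go([.432,-.334,.005],92.5)
E
```

```text
shift [ -1.2  -7.5 195.7] rot [[-0.0, 0.0, 3.9], [-0.0, -0.0, -176.1]] q [-0.65  0.05  0.08  1.6   0.   -0.76] gap 85.0 up in tool [-0. -0. -1.]
```

Emit:
send_rows(
  motion="-1 -7 100 0 0 4 70;-1 -7 150 0 0 4 60;-1 -7 180 0 0 4 60;-1 -7 196 0 0 4 60;-1 -7 196 0 0 4 60;-1 -7 196 0 0 4 60",
)

```text
time: 2.95
ee_pos: [0.4317, -0.3338, 0.0055]
tcp_rot: [0.065, -3.141, -0.0]
wrist_force: [-0.3, 0.4, 0.7]
finger_gap: 0.0598
```

```bash
python3 - <<'E'
from h import *
cap('wrist','w2'); go([.432,-.334,.005],92.5)
E
```

```text
shift [0.6 0.6 1.9] rot [[-0.1, 0.1, -0.1], [0.2, 0.1, 179.9]] q [-0.66  0.11 -0.24  1.22  0.   -0.7 ] gap 59.9 up in tool [-0.002 -0.002 -1.   ]
```

View pics/w2.png

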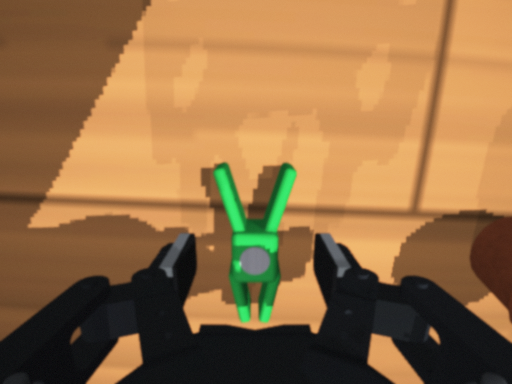

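The clip (block at (256,262)) sits centred between the pads, so I close on it.

Emit:
send_rows(
  motion="0 0 0 0 0 0 10;0 0 0 0 0 0 10;0 0 0 0 0 0 10;0 0 0 0 0 0 10;0 0 0 0 0 0 10;0 0 0 0 0 0 10;0 0 -30 0 0 0 10;0 0 -70 0 0 0 10;0 0 -110 0 0 0 10;0 0 -115 0 0 0 10",
  force=30,
)

```text
time: 4.0
ee_pos: [0.4335, -0.3358, 0.1255]
tcp_rot: [-0.064, 3.134, -0.008]
wrist_force: [0.2, 0.1, -0.3]
finger_gap: 0.0244
```

```bash
python3 - <<'E'
from h import *
# tray geometry
im=cv2.imread('pics/top0.png')[:,:,::-1].copy(); c=eyes.get_calibration('top')
a=np.array([631.1,-50.1]);b=np.array([621.7,71.5]); print(np.rad2deg(np.arctan2(*( (b-a)[::-1]))),np.linalg.norm(b-a))
cap('wrist','w3'); 
go([.622,.072,.12],94.6)
E
```

```text
94.42032368355576 121.96278120803903
shift [-205.3  399.5    2.9] rot [[-0.2, 0.3, -2.3], [0.4, 0.4, 177.7]] q [-0.66  0.06 -0.06  1.44  0.   -0.7 ] gap 24.5 up in tool [-0.005 -0.004 -1.   ]
```

View pics/w3.png

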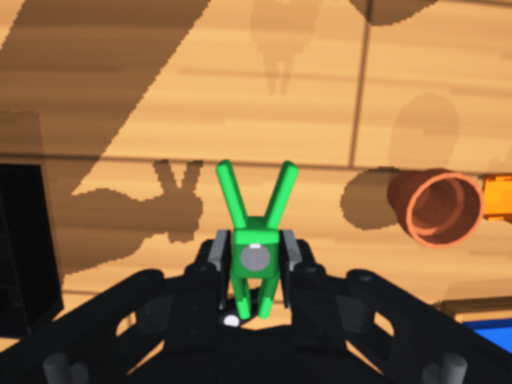

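Emit:
send_rows(
  motion="-205 400 3 0 0 -2 10;-205 400 3 0 0 -2 10;-205 400 3 0 0 -2 10;-205 400 3 0 0 -2 10;-205 400 3 0 0 -2 10;-205 400 3 0 0 -2 10;-205 400 3 0 0 -2 10;-205 400 3 0 0 -2 10;-205 400 3 0 0 -2 10;-205 400 3 0 0 -2 10;-205 400 3 0 0 -2 10;-205 400 3 0 0 -2 10",
)

```text
time: 5.25
ee_pos: [0.6197, 0.0729, 0.1155]
tcp_rot: [0.118, -3.138, 0.001]
wrist_force: [-0.1, -0.1, -0.6]
finger_gap: 0.0246
```

```bash
python3 - <<'E'
from h import *
im=cap('wrist','w4'); c=eyes.get_calibration('wrist')
print(np.round(c['T'],3)[:3,3]); go([.622,.072,.02],94.6)
E
```

```text
[0.554 0.067 0.259]
shift [-2.3 -0.7 95.8] rot [[-0.0, -0.0, -0.3], [-0.1, 0.0, 179.7]] q [ 0.12  0.25  0.14  1.46 -0.    0.04] gap 24.7 up in tool [ 0.001 -0.    -1.   ]
```

View pics/w4.png

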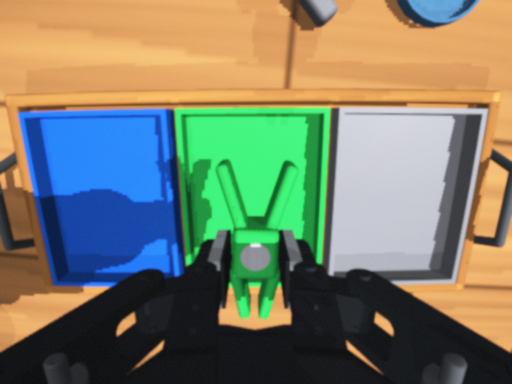

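```bash
python3 - <<'E'
from h import *
c=eyes.get_calibration('wrist')
for n,u,v in [('B near-right',19,113),('B near-left',172,110),('G nr',175,110),('G nl',331,108),('Y nr',336,108),('Y nl',488,110),('B far right',55,285),('Y far',461,283)]:
    print(n,np.round(plane(c,u,v,.032)*1000,1))
E
```

```text
B near-right [ 565.8 -113.5   32. ]
B near-left [556.4   5.7  32. ]
G nr [556.3   8.   32. ]
G nl [546.1 123.7  32. ]
Y nr [545.8 127.4  32. ]
Y nl [536.5 245.5  32. ]
B far right [ 714.9 -100.9   32. ]
Y far [685.5 263.7  32. ]
```

Emit:
send_rows(
  motion="-4 0 50 0 0 0 10;-4 0 80 0 0 0 10;-4 0 90 0 0 0 10;-4 0 95 0 0 0 10;-4 0 95 0 0 0 10;-4 0 95 0 0 0 10",
)

```text
time: 5.9
ee_pos: [0.6252, 0.0738, 0.0232]
tcp_rot: [-0.118, 3.137, 0.0]
wrist_force: [0.9, 0.1, 1.5]
finger_gap: 0.0243
```

Emit:
send_rows(
  motion="0 0 2 0 0 0 10;0 0 2 0 0 0 10;0 0 2 0 0 0 40;0 0 2 0 0 0 40;0 0 2 0 0 0 40;0 0 2 0 0 0 45;0 0 -50 0 0 0 45;0 0 -100 0 0 0 60;0 0 -130 0 0 0 85;0 0 -130 0 0 0 85",
)

```text
time: 6.9
ee_pos: [0.6262, 0.0742, 0.1571]
tcp_rot: [-0.118, 3.131, 0.001]
wrist_force: [-0.2, -0.1, 0.7]
finger_gap: 0.0846
```

```bash
python3 - <<'E'
from h import *
im=cap('wrist','w5'); 
go([.43,.07,.2],94.6)
E
```

```text
shift [194.9  10.7 -47. ] rot [[0.0, 0.3, -0.3], [0.4, -0.0, 179.7]] q [0.12 0.26 0.22 1.53 0.   0.04] gap 85.0 up in tool [-0.005  0.    -1.   ]
```

View pics/w5.png

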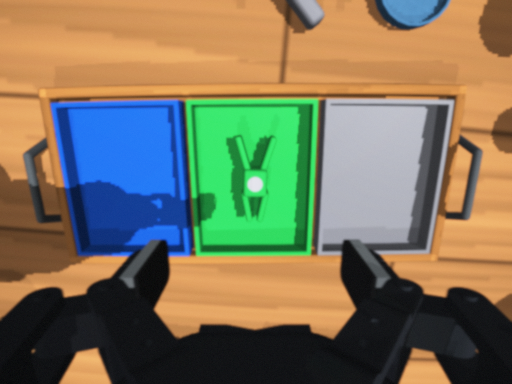

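```bash
python3 - <<'E'
from h import *
c=eyes.get_calibration('top')
print(plane(c,221,200,.022)*1e3, plane(c,242,224,.028)*1e3,plane(c,142,208,.06)*1e3)
go([.445,.075,.18],137)
E
```

```text
[471.77830402 108.80229842  22.        ] [401.70509871  45.05110764  28.        ] [442.95449671 335.08154138  60.        ]
shift [179.7  14.5 -26.9] rot [[-0.1, 0.3, -42.7], [0.3, 0.1, 137.3]] q [0.12 0.26 0.22 1.53 0.   0.04] gap 85.0 up in tool [-0.005  0.    -1.   ]
```

Emit:
send_rows(
  motion="180 14 -27 0 0 -43 85;180 14 -27 0 0 -43 85;180 14 -27 0 0 -43 85;180 14 -27 0 0 -43 85;180 14 -27 0 0 -43 85;180 14 -27 0 0 -43 85;180 14 -27 0 0 -43 85",
)

```text
time: 7.65
ee_pos: [0.4436, 0.0743, 0.1771]
tcp_rot: [1.254, -2.879, -0.0]
wrist_force: [1.2, -0.4, 0.0]
finger_gap: 0.0848
```

```bash
python3 - <<'E'
from h import *
im=cap('wrist','w6'); 
go([.445,.075,.2],137)
E
```

```text
shift [ -1.4  -0.4 -22.9] rot [[0.1, -0.1, 0.1], [0.1, 0.1, -179.9]] q [ 0.17 -0.16 -0.17  1.56 -0.   -0.66] gap 85.0 up in tool [ 0.001  0.001 -1.   ]
```

View pics/w6.png

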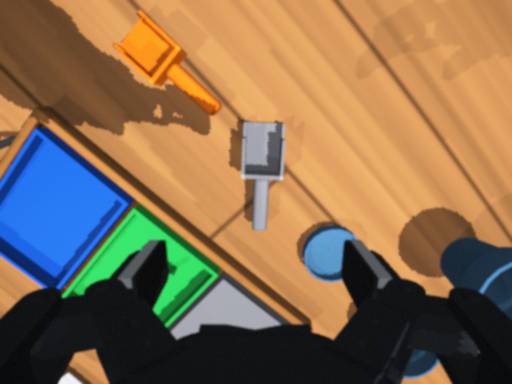

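```bash
python3 - <<'E'
from h import *
im=cv2.imread('pics/w6.png')[:,:,::-1].copy(); c=eyes.get_calibration('wrist')
P=lambda u,v,z:plane(c,u,v,z)*1e3
a=P(261.5,181,.022);b=P(259.5,229,.022);print('handle front',a,'tip',b, np.linalg.norm(a-b))
e=P(263.5,122,.028);f=P(263,179,.028);print('blade',e,f,np.linalg.norm(e-f),'w',np.linalg.norm(P(242,150,.028)-P(285,150,.028)))
d=(e-b)[:2];print('yaw',np.rad2deg(np.arctan2(d[1],d[0])), np.linalg.norm(d))
u=d/np.linalg.norm(d); print('from tip grasp',b[:2]+33*u,'origin from tip',b[:2]+60*u)
E
```

```text
handle front [440.57546318  79.56572107  22.        ] tip [478.2065885  117.43205252  22.        ] 53.385022717354246
blade [398.86234093  36.7224057   28.        ] [437.23156502  77.9636273   28.        ] 56.329705455239896 w 42.49906458542626
yaw -134.51122890481525 113.1793122109643
from tip grasp [455.07197035  93.8993212 ] origin from tip [436.14364642  74.6452683 ]
```

```bash
python3 - <<'E'
from h import *
go([.4557,.095,.004],135.5)
E
```

```text
shift [-23.5   5.2 173.1] rot [[0.1, -0.1, 1.6], [0.1, 0.1, -178.4]] q [ 0.17 -0.16 -0.17  1.56 -0.   -0.66] gap 85.0 up in tool [ 0.001  0.001 -1.   ]
```

Emit:
send_rows(
  motion="-23 5 45 0 0 1.5 60;-23 5 90 0 0 1.5 50;-23 5 130 0 0 1.5 50;-23 5 150 0 0 1.5 50;-23 5 150 0 0 1.5 50;-23 5 150 0 0 1.5 50",
)

```text
time: 8.3
ee_pos: [0.4558, 0.0946, 0.0283]
tcp_rot: [1.22, -2.894, -0.0]
wrist_force: [-0.1, 0.4, -0.1]
finger_gap: 0.0499
```

```bash
python3 - <<'E'
from h import *
im=cap('wrist','w7'); 
go([.4557,.095,.004],135.5)
E
```

```text
shift [ 0.3  0.7 25.2] rot [[-0.0, 0.0, 0.2], [-0.1, -0.0, -179.8]] q [ 0.2  -0.1  -0.4   1.27 -0.   -0.59] gap 49.9 up in tool [-0.001 -0.    -1.   ]
```

View pics/w7.png

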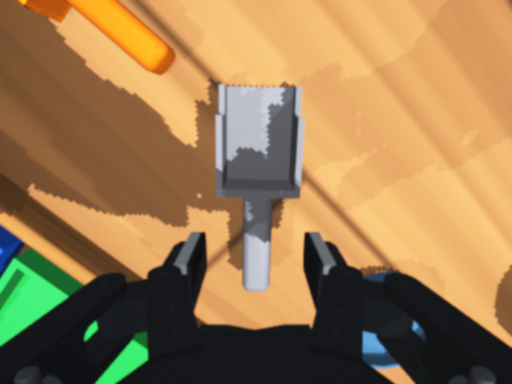

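The handle (col 256, rows 198–290) is centred between the pads. I descend and grip.

Emit:
send_rows(
  motion="0 0 18 0 0 0 45;0 0 24 0 0 0 40;0 0 24 0 0 0 5;0 0 24 0 0 0 5;0 0 24 0 0 0 5;0 0 24 0 0 0 5;0 0 24 0 0 0 5;0 0 24 0 0 0 5;0 0 -30 0 0 0 5;0 0 -70 0 0 0 5;0 0 -90 0 0 0 5;0 0 -90 0 0 0 5",
  force=40,
)

```text
time: 9.55
ee_pos: [0.4572, 0.0949, 0.1217]
tcp_rot: [-1.221, 2.889, -0.002]
wrist_force: [-0.4, 0.1, -1.4]
finger_gap: 0.0148
```

```bash
python3 - <<'E'
from h import *
im=cap('wrist','w8'); 
# grey tray centre (614,193); scoop centre of length is at origin -2.5mm; grasp at -27 -> centre is +24.5 along scoop x from grasp, scoop yaw 184.7
u=np.array([np.cos(np.deg2rad(184.7)),np.sin(np.deg2rad(184.7))]); g=np.array([614.5,193])-24.5*u; print(g)
go([g[0]/1e3,g[1]/1e3,.12],94.7)
E
```

```text
[638.91761598 195.00749346]
shift [-1.991e+02 -6.110e+01 -1.000e-01] rot [[-0.0, 0.1, 41.1], [-0.2, -0.0, -138.9]] q [ 0.2  -0.13 -0.25  1.45  0.   -0.6 ] gap 14.9 up in tool [-0.002 -0.001 -1.   ]
```

View pics/w8.png

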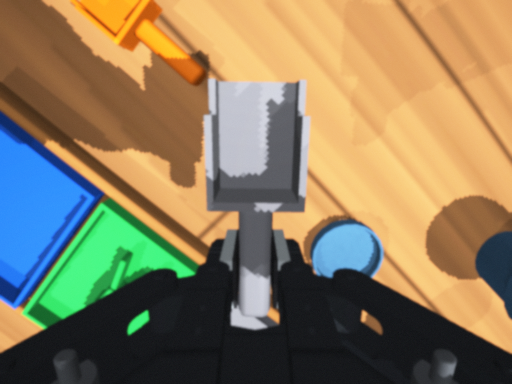

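Emit:
send_rows(
  motion="-199 -61 0 0 0 41 5;-199 -61 0 0 0 41 5;-199 -61 0 0 0 41 5;-199 -61 0 0 0 41 5;-199 -61 0 0 0 41 5;-199 -61 0 0 0 41 5;-199 -61 0 0 0 41 5;-199 -61 0 0 0 41 5",
)

```text
time: 10.4
ee_pos: [0.6371, 0.1942, 0.1183]
tcp_rot: [0.136, -3.138, 0.0]
wrist_force: [-0.4, -0.0, -0.7]
finger_gap: 0.0151
```

```bash
python3 - <<'E'
from h import *
im=cap('wrist','w9'); 
go([.639,.195,.02],94.7)
E
```

```text
shift [-1.8  0.6 98.8] rot [[0.0, 0.0, 0.2], [-0.0, 0.0, -179.8]] q [ 0.3   0.35  0.27  1.49 -0.    0.21] gap 15.0 up in tool [-0.  0. -1.]
```

View pics/w9.png

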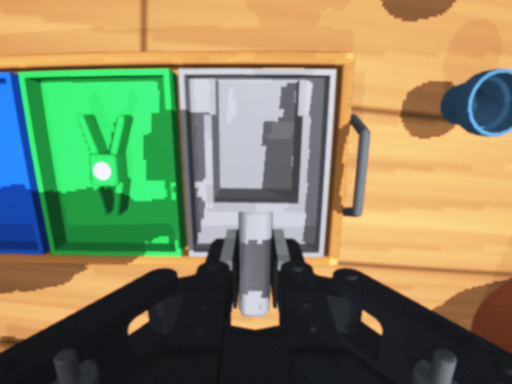

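```bash
python3 - <<'E'
from h import *
c=eyes.get_calibration('wrist')
print('blade front',plane(c,258,79,.143)*1e3,'handle end',plane(c,254,312,.137)*1e3)
print('rim near',plane(c,179,69,.032)*1e3,plane(c,336,70,.032)*1e3,'far right',plane(c,322,255,.032)*1e3, 'far left',plane(c,184,255,.032)*1e3)
E
```

```text
blade front [559.01578404 188.38790434 143.        ] handle end [666.88765156 196.21084338 137.        ]
rim near [545.2658445  130.46363989  32.        ] [535.90864402 244.99583168  32.        ] far right [684.30185096 256.43367803  32.        ] far left [694.62586456 137.90367568  32.        ]
```

Emit:
send_rows(
  motion="-2 1 50 0 0 0 5;-2 1 80 0 0 0 5;-2 1 92 0 0 0 5;-2 1 97 0 0 0 5;-2 1 99 0 0 0 5;-2 1 99 0 0 0 5;-2 1 99 0 0 0 20;-2 1 99 0 0 0 30;-2 1 99 0 0 0 35;-2 1 99 0 0 0 35;-2 1 60 0 0 0 35;-2 1 10 0 0 0 35",
)

```text
time: 11.65
ee_pos: [0.6383, 0.1956, 0.1063]
tcp_rot: [0.132, -3.133, 0.002]
wrist_force: [1.9, 0.9, 0.4]
finger_gap: 0.0349
```

```bash
python3 - <<'E'
from h import *
im=cap('wrist','w10'); 
go([.48,.20,.20],94.7)
E
```

```text
shift [160.1  17.2 -83.1] rot [[0.1, 0.5, 0.1], [-0.7, 0.2, -179.9]] q [ 0.3   0.36  0.28  1.48 -0.    0.21] gap 35.1 up in tool [-0.008  0.002 -1.   ]
```

View pics/w10.png

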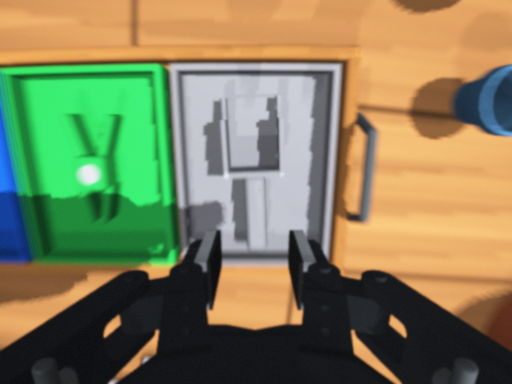

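```bash
python3 - <<'E'
from h import *
c=eyes.get_calibration('top')
im=cv2.imread('pics/top1.png')[:,:,::-1].copy()
print(plane(c,191,211,.014)*1e3)
go([.438,.198,.17],4.7)
E
```

```text
[437.73147777 198.31118402  14.        ]
shift [202.3  18.7 -53.4] rot [[-0.3, 0.4, -89.9], [0.4, 0.3, 90.1]] q [ 0.3   0.36  0.28  1.48 -0.    0.21] gap 35.1 up in tool [-0.008  0.002 -1.   ]
```

Emit:
send_rows(
  motion="202 19 -54 0 0 -90 60;202 19 -54 0 0 -90 80;202 19 -54 0 0 -90 85;202 19 -54 0 0 -90 85;202 19 -54 0 0 -90 85;202 19 -54 0 0 -90 85;202 19 -54 0 0 -90 85;202 19 -54 0 0 -90 85;202 19 -54 0 0 -90 85;202 19 -54 0 0 -90 85;202 19 -54 0 0 -90 85;202 19 -54 0 0 -90 85",
)

```text
time: 12.9
ee_pos: [0.4371, 0.198, 0.1623]
tcp_rot: [-2.314, 2.125, -0.0]
wrist_force: [-0.2, -0.6, -0.7]
finger_gap: 0.0848
```

```bash
python3 - <<'E'
from h import *
im=cap('wrist','w11'); c=eyes.get_calibration('wrist')
for ct in cont(im,(150,80,350,300),(92,80,60),(125,255,255),200):
    P=floorpts(c,ct,.014).astype(np.float32)*1e3; print(cv2.boundingRect(ct),cv2.minAreaRect(P),cv2.minEnclosingCircle(P))
go([.438,.198,.03],4.7)
E
```

```text
(220, 152, 65, 64) ((441.2366943359375, 200.77857971191406), (65.1641616821289, 65.7520980834961), 4.830883979797363) ((440.58880615234375, 200.71009826660156), 33.700767517089844)
(218, 280, 39, 20) ((448.531494140625, 324.2120666503906), (43.52254104614258, 24.803180694580078), 5.009119510650635) ((447.7634582519531, 332.9739685058594), 22.05809783935547)
(316, 271, 34, 29) ((339.9835205078125, 309.68402099609375), (39.12431716918945, 36.255802154541016), 4.224415302276611) ((338.5926208496094, 314.2435302734375), 22.898096084594727)
shift [ 1.000e-01 -9.000e-01  1.323e+02] rot [[-0.0, 0.0, 0.0], [-0.0, -0.0, -180.0]] q [ 0.43 -0.1  -0.14  1.53 -0.   -1.23] gap 84.9 up in tool [-0. -0. -1.]
```

View pics/w11.png

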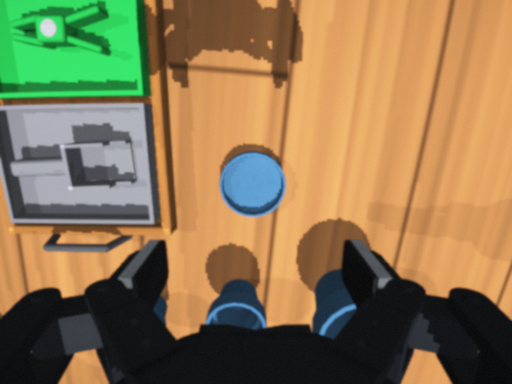

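```bash
python3 - <<'E'
from h import *
go([.440,.200,.04],4.7)
E
```

```text
shift [ -1.8  -3.1 122.3] rot [[-0.0, 0.0, 0.0], [-0.0, -0.0, -180.0]] q [ 0.43 -0.1  -0.14  1.53 -0.   -1.23] gap 84.9 up in tool [-0. -0. -1.]
```

Emit:
send_rows(
  motion="-2 -3 45 0 0 0 85;-2 -3 85 0 0 0 85;-2 -3 115 0 0 0 85;-2 -3 124 0 0 0 85;-2 -3 124 0 0 0 85;-2 -3 124 0 0 0 85",
)

```text
time: 13.55
ee_pos: [0.4407, 0.2005, 0.0399]
tcp_rot: [-2.311, 2.126, -0.001]
wrist_force: [0.1, 0.1, 0.4]
finger_gap: 0.085
```

```bash
python3 - <<'E'
from h import *
im=cap('wrist','w12'); c=eyes.get_calibration('wrist')
for ct in cont(im,(150,80,350,300),(92,80,60),(125,255,255),200)[:1]:
    P=floorpts(c,ct,.014).astype(np.float32)*1e3; print(cv2.boundingRect(ct),cv2.minAreaRect(P),cv2.minEnclosingCircle(P))
go([.440,.200,-.004],4.7)
E
```

```text
(203, 173, 108, 104) ((441.1974182128906, 200.76649475097656), (65.94972229003906, 67.83079528808594), 4.9806904792785645) ((440.8612365722656, 200.78286743164062), 34.39314651489258)
shift [ 0.6  1.  44.1] rot [[-0.1, 0.1, 0.1], [-0.1, -0.2, -179.9]] q [ 0.43 -0.06 -0.34  1.29  0.   -1.23] gap 84.7 up in tool [-0.001 -0.003 -1.   ]
```

View pics/w12.png

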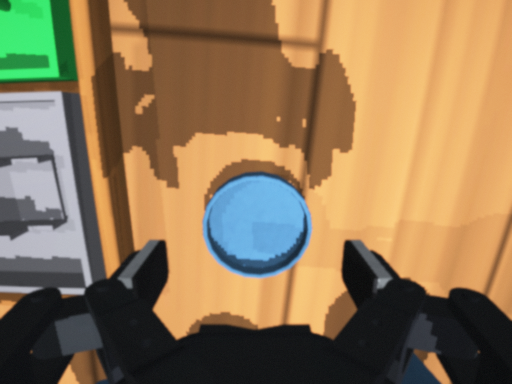

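Emit:
send_rows(
  motion="0 1 25 0 0 0 85;0 1 38 0 0 0 85;0 1 45 0 0 0 85;0 1 45 0 0 0 85;0 1 45 0 0 0 60;0 1 45 0 0 0 60;0 1 45 0 0 0 60;0 1 45 0 0 0 60",
  force=30,
)

```text
time: 14.4
ee_pos: [0.4395, 0.2004, -0.0054]
tcp_rot: [-2.312, 2.125, -0.001]
wrist_force: [-1.5, -0.4, 4.2]
finger_gap: 0.0671
```

```bash
python3 - <<'E'
from h import *
im=cap('wrist','w13'); s=sensors.get_state(); print(s['wrist_force'],s['ee_pos'],s['finger_gap'])
E
```

```text
[-2.26768567 -1.21796573  4.74271634] [ 0.43950952  0.20038434 -0.00539039] 0.06708790632776401
```

View pics/w13.png

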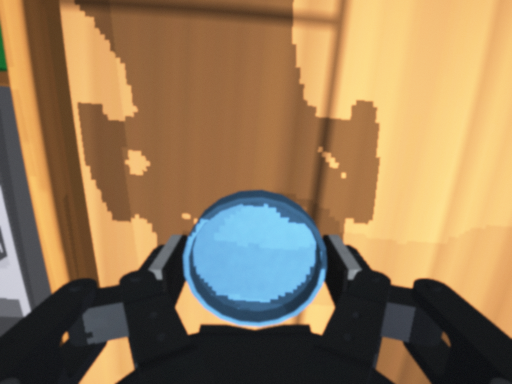

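Emit:
send_rows(
  motion="0 0 0 0 0 0 55;0 0 0 0 0 0 55;0 0 -10 0 0 0 55;0 0 -40 0 0 0 55;0 0 -85 0 0 0 55;0 0 -125 0 0 0 55;0 0 -125 0 0 0 55;0 0 -125 0 0 0 55",
  force=50,
)

```text
time: 15.25
ee_pos: [0.4395, 0.2004, 0.1197]
tcp_rot: [-2.311, 2.124, -0.002]
wrist_force: [0.2, -1.2, -1.3]
finger_gap: 0.0662
```

```bash
python3 - <<'E'
from h import *
im=cap('wrist','w14'); s=sensors.get_state(); print(s['wrist_force'],s['ee_pos'],s['finger_gap'])
go([.634,-.048,.12],4.7)
E
```

```text
[-0.50129807 -0.35041921 -0.6253071 ] [0.43886418 0.20009983 0.11829264] 0.06611036623433784
shift [ 263.6 -173.6   -1.7] rot [[-0.0, 0.0, 0.1], [-0.0, -0.0, -179.9]] q [ 0.43 -0.09 -0.22  1.44  0.   -1.23] gap 66.1 up in tool [-0. -0. -1.]
```

View pics/w14.png

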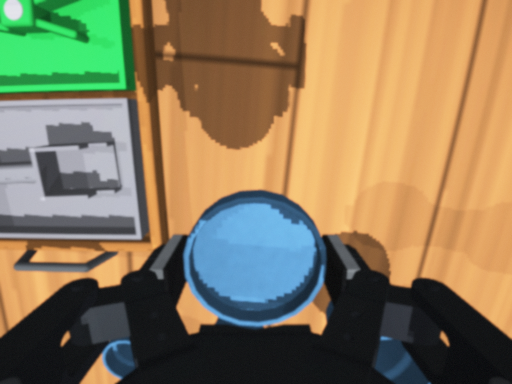

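Emit:
send_rows(
  motion="40 -27 0 0 0 0 55;79 -52 0 0 0 0 55;119 -78 0 0 0 0 55;158 -104 0 0 0 0 55;198 -130 0 0 0 0 55;237 -156 0 0 0 0 55;258 -170 0 0 0 0 55;264 -174 0 0 0 0 55;264 -174 0 0 0 0 55;264 -174 0 0 0 0 55",
)

```text
time: 16.3
ee_pos: [0.6336, -0.0475, 0.1174]
tcp_rot: [2.313, -2.125, -0.002]
wrist_force: [-0.7, 0.7, -1.1]
finger_gap: 0.0662
```

```bash
python3 - <<'E'
from h import *
im=cap('wrist','w15'); s=sensors.get_state(); print(s['wrist_force'],s['ee_pos'],s['finger_gap'])
go([.634,-.048,.009],4.7)
E
```

```text
[-0.16624947  1.18784105 -1.03905972] [ 0.63361697 -0.04723256  0.11783272] 0.06624983351340251
shift [  0.8  -0.4 108.8] rot [[0.1, 0.0, 0.2], [-0.0, 0.1, -179.8]] q [-0.07  0.28  0.18  1.47  0.   -1.73] gap 66.2 up in tool [-0.     0.001 -1.   ]
```

View pics/w15.png

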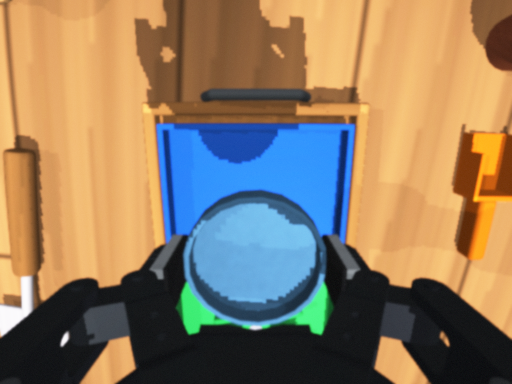

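Emit:
send_rows(
  motion="1 0 40 0 0 0 55;1 0 75 0 0 0 55;1 0 95 0 0 0 55;1 0 102 0 0 0 55;1 0 105 0 0 0 55;1 0 106 0 0 0 55;1 0 106 0 0 0 55",
)

```text
time: 17.05
ee_pos: [0.6353, -0.0491, 0.0137]
tcp_rot: [-2.312, 2.125, -0.003]
wrist_force: [-0.6, -0.5, -2.0]
finger_gap: 0.0664
```

Emit:
send_rows(
  motion="0 0 1 0 0 0 55;0 0 1 0 0 0 55;0 0 2 0 0 0 55;0 0 2 0 0 0 55",
)

```text
time: 17.45
ee_pos: [0.6345, -0.0494, 0.0102]
tcp_rot: [-2.313, 2.126, -0.0]
wrist_force: [-0.7, -0.5, -0.6]
finger_gap: 0.0664
```

Emit:
send_rows(
  motion="0 0 1 0 0 0 55;0 0 1 0 0 0 55;0 0 1 0 0 0 55",
)

```text
time: 17.75
ee_pos: [0.6345, -0.0493, 0.0091]
tcp_rot: [2.313, -2.126, -0.0]
wrist_force: [0.3, 0.3, -1.0]
finger_gap: 0.0665
```

Emit:
send_rows(
  motion="0 0 1 0 0 0 55;0 0 1 0 0 0 55;0 0 1 0 0 0 55",
)

```text
time: 18.05
ee_pos: [0.6346, -0.0494, 0.009]
tcp_rot: [-2.313, 2.126, -0.001]
wrist_force: [-2.8, 0.3, 5.4]
finger_gap: 0.0662
```

Contact (force z rose to 5.4 N): the saucer is on the tray floor. I open slowly and lift.

Emit:
send_rows(
  motion="0 0 0 0 0 0 70;0 0 0 0 0 0 74;0 0 0 0 0 0 78;0 0 0 0 0 0 82;0 0 0 0 0 0 84;0 0 -15 0 0 0 85;0 0 -60 0 0 0 85;0 0 -110 0 0 0 85;0 0 -150 0 0 0 85;0 0 -150 0 0 0 85;0 0 -150 0 0 0 85",
)

```text
time: 19.15
ee_pos: [0.6352, -0.0494, 0.1605]
tcp_rot: [-2.312, 2.124, -0.004]
wrist_force: [-0.0, 0.6, -0.4]
finger_gap: 0.0848
```

```bash
python3 - <<'E'
from h import *
im=cap('wrist','w16'); s=sensors.get_state(); c=eyes.get_calibration('wrist')
cv2.imwrite('pics/w16m.png',im[100:260,150:350,::-1])
go([.46,.15,.20],4.7); go([.445,.335,.20],4.7)
E
```

```text
shift [-213.3  157.1  -41.3] rot [[-0.0, -0.0, 0.1], [0.0, -0.1, -179.9]] q [-0.08  0.28  0.26  1.55  0.   -1.73] gap 84.6 up in tool [ 0.    -0.001 -1.   ]
shift [-398.9  156.5  -41.4] rot [[-0.0, -0.0, 0.1], [0.0, -0.1, -179.9]] q [-0.08  0.28  0.26  1.55  0.   -1.73] gap 84.6 up in tool [ 0.    -0.001 -1.   ]
```

View pics/w16.png

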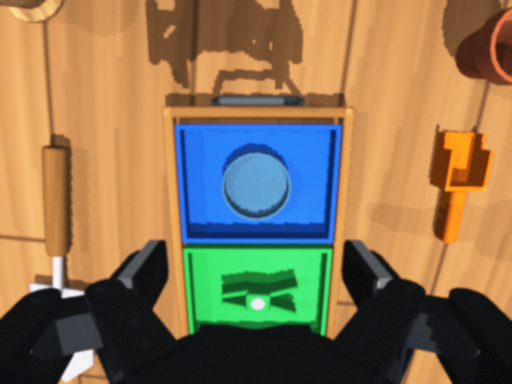

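```bash
python3 - <<'E'
from h import *
im=cv2.imread('pics/w16.png')[:,:,::-1].copy(); c=eyes.get_calibration('wrist')
print(plane(c,257,185.5,.028)*1e3, np.linalg.norm(plane(c,222,186,.028)-plane(c,292,186,.028))*1e3)
for p in [(257,186),(200,150),(230,150)]: print(cv2.cvtColor(im,cv2.COLOR_RGB2HSV)[p[1],p[0]])
for ct in cont(im,(190,135,330,235),(95,60,60),(108,175,255),100):
    P=floorpts(c,ct,.028).astype(np.float32)*1e3; print(cv2.boundingRect(ct),cv2.minAreaRect(P),cv2.minEnclosingCircle(P))
E
```

```text
[634.08759606 -50.09594984  28.        ] 66.93730517214429
[103 136 212]
[108 217 241]
[107 213 248]
(222, 151, 69, 70) ((634.9625244140625, -48.944854736328125), (65.41487121582031, 67.94107818603516), 4.913952350616455) ((634.9248046875, -48.938621520996094), 34.089561462402344)
```

```bash
python3 - <<'E'
from h import *
go([.445,.335,.20],104)
E
```

```text
shift [-398.9  156.5  -41.4] rot [[-0.0, 0.0, 80.8], [-0.0, -0.0, -99.2]] q [-0.08  0.28  0.26  1.55  0.   -1.73] gap 84.6 up in tool [ 0.    -0.001 -1.   ]
```

Emit:
send_rows(
  motion="-399 157 -41 0 0 80 85;-399 157 -41 0 0 80 85;-399 157 -41 0 0 80 85;-399 157 -41 0 0 80 85;-399 157 -41 0 0 80 85;-399 157 -41 0 0 80 85;-399 157 -41 0 0 80 85;-399 157 -41 0 0 80 85;-399 157 -41 0 0 80 85;-399 157 -41 0 0 80 85;-399 157 -41 0 0 80 85;-399 157 -41 0 0 80 85",
)

```text
time: 20.4
ee_pos: [0.4443, 0.3345, 0.1982]
tcp_rot: [0.412, -3.113, 0.002]
wrist_force: [0.9, 0.4, 1.1]
finger_gap: 0.0853
```

```bash
python3 - <<'E'
from h import *
im=cap('wrist','w17')
go([.445,.335,.20],104)
c=eyes.get_calibration('wrist')
for ct in cont(im,(0,0,512,384),(92,80,30),(125,255,255),150):
    print(cv2.boundingRect(ct),cv2.contourArea(ct))
E
```

```text
shift [-0.6  0.7 -1.6] rot [[-0.0, -0.1, 1.0], [0.1, -0.1, -179.0]] q [ 0.64  0.09  0.12  1.6  -0.    0.38] gap 85.2 up in tool [ 0.001 -0.001 -1.   ]
(227, 0, 105, 106) 8747.0
(228, 154, 61, 61) 2851.5
(236, 245, 41, 46) 1386.0
```

View pics/w17.png

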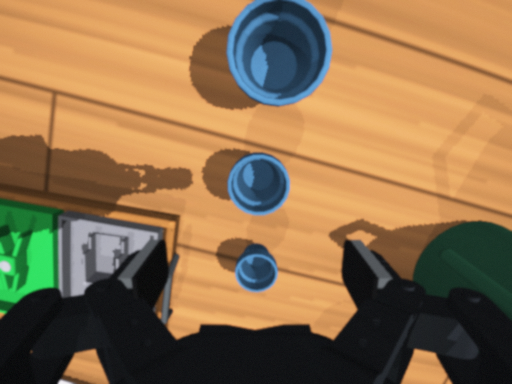

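```bash
python3 - <<'E'
from h import *
im=cv2.imread('pics/w17.png')[:,:,::-1].copy(); c=eyes.get_calibration('wrist')
ct=cont(im,(210,140,310,225),(92,80,30),(125,255,255),150)[0]
P=floorpts(c,ct,.06).astype(np.float32)*1e3; print(cv2.minAreaRect(P),cv2.minEnclosingCircle(P))
(x,y),_=cv2.minEnclosingCircle(P)
ct=cont(im,(210,0,340,110),(92,80,30),(125,255,255),150)[0]
P=floorpts(c,ct,.09).astype(np.float32)*1e3; print(cv2.minEnclosingCircle(P))
go([x/1e3,y/1e3,.08],104)
E
```

```text
((446.1744079589844, 337.3743896484375), (60.546592712402344, 59.218746185302734), 15.066933631896973) ((445.89599609375, 337.2301330566406), 30.864545822143555)
((330.19696044921875, 322.53497314453125), 41.57365798950195)
shift [ -2.2   2.7 118.4] rot [[-0.0, -0.1, 1.0], [0.1, -0.1, -179.0]] q [ 0.64  0.09  0.12  1.6  -0.    0.38] gap 85.2 up in tool [ 0.001 -0.001 -1.   ]
```

Emit:
send_rows(
  motion="-2 3 50 0 0 0 85;-2 3 90 0 0 0 85;-2 3 112 0 0 0 85;-2 3 118 0 0 0 85;-2 3 118 0 0 0 85;-2 3 118 0 0 0 85",
)

```text
time: 21.05
ee_pos: [0.4466, 0.3384, 0.0828]
tcp_rot: [-0.405, 3.114, 0.002]
wrist_force: [0.5, -1.0, 0.5]
finger_gap: 0.0853
```

```bash
python3 - <<'E'
from h import *
im=cap('wrist','w18'); c=eyes.get_calibration('wrist')
ct=cont(im,(170,130,345,300),(92,80,30),(125,255,255),150)[0]
P=floorpts(c,ct,.06).astype(np.float32)*1e3; print(cv2.boundingRect(ct),cv2.minAreaRect(P))
(x,y),r=cv2.minEnclosingCircle(P); print(x,y,r)
go([x/1e3,y/1e3,.027],104)
E
```

```text
(205, 171, 101, 99) ((445.08837890625, 338.0863037109375), (62.17002487182617, 60.51398849487305), 52.8605842590332)
444.3821716308594 338.34271240234375 31.93505096435547
shift [ 2.4  0.2 56. ] rot [[0.1, 0.1, 0.8], [-0.2, 0.1, -179.2]] q [ 0.65  0.1  -0.09  1.37 -0.    0.39] gap 84.8 up in tool [-0.002  0.001 -1.   ]
```

View pics/w18.png

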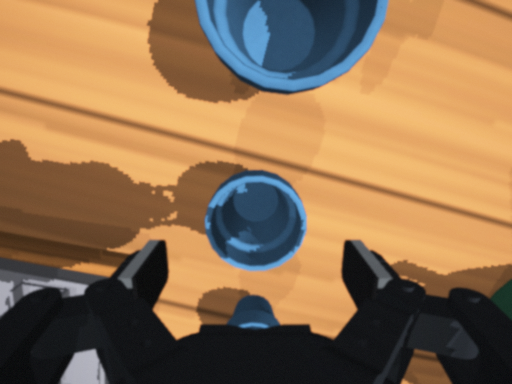

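Emit:
send_rows(
  motion="1 0 30 0 0 0 85;1 0 48 0 0 0 85;1 0 55 0 0 0 85;1 0 55 0 0 0 75;1 0 55 0 0 0 66;1 0 55 0 0 0 55;1 0 55 0 0 0 55;1 0 55 0 0 0 55;1 0 55 0 0 0 55",
  force=40,
)

```text
time: 22.0
ee_pos: [0.4456, 0.3388, 0.0286]
tcp_rot: [-0.405, 3.113, 0.002]
wrist_force: [-2.4, -2.3, 7.6]
finger_gap: 0.0592
```

```bash
python3 - <<'E'
from h import *
im=cap('wrist','w19'); s=sensors.get_state(); print(s['wrist_force'],s['ee_pos'],s['finger_gap'])
E
```

```text
[-3.07420744 -1.43139938  6.87769902] [0.44558018 0.33878813 0.02863155] 0.05921465015571944
```

View pics/w19.png

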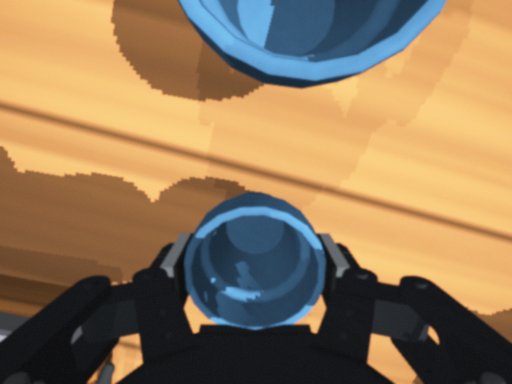

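Emit:
send_rows(
  motion="0 0 0 0 0 0 50;0 0 -5 0 0 0 50;0 0 -20 0 0 0 50;0 0 -50 0 0 0 50;0 0 -90 0 0 0 50;0 0 -115 0 0 0 50;0 0 -120 0 0 0 50;0 0 -120 0 0 0 50",
  force=45,
)

```text
time: 22.85
ee_pos: [0.4451, 0.3386, 0.1475]
tcp_rot: [-0.405, 3.113, 0.002]
wrist_force: [-0.0, -0.4, -1.4]
finger_gap: 0.0597
```

```bash
python3 - <<'E'
from h import *
im=cap('wrist','w20'); cap('scene','s20'); s=sensors.get_state(); print(s['wrist_force'],s['ee_pos'],s['finger_gap'])
go([.6347,-.0493,.148],94.7)
E
```

```text
[ 0.67903338  0.65388957 -1.69710519] [0.44435447 0.33792328 0.14511808] 0.059319503987172874
shift [ -84.9 -423.    -2.8] rot [[-0.0, -0.1, 10.1], [0.1, -0.1, -169.9]] q [ 0.65  0.09  0.02  1.5  -0.    0.39] gap 59.3 up in tool [ 0.001 -0.001 -1.   ]
```

View pics/w20.png

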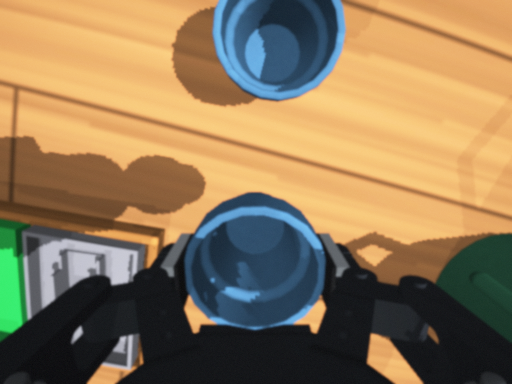

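View pics/s20.png

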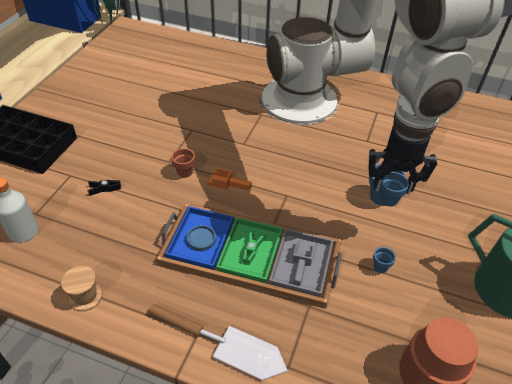

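Emit:
send_rows(
  motion="-8 -42 -2 0 0 1 50;-17 -85 -2 0 0 2 50;-25 -127 -2 0 0 3 50;-34 -169 -2 0 0 4 50;-42 -212 -2 0 0 5 50;-51 -254 -2 0 0 6 50;-59 -296 -2 0 0 7 50;-68 -338 -2 0 0 8 50;-76 -380 -2 0 0 9 50;-82 -410 -2 0 0 10 50;-85 -422 -2 0 0 10 50;-85 -423 -2 0 0 10 50",
)

```text
time: 24.15
ee_pos: [0.6349, -0.05, 0.1463]
tcp_rot: [0.13, -3.136, -0.001]
wrist_force: [0.2, -0.2, -1.6]
finger_gap: 0.0584
```

Emit:
send_rows(
  motion="0 0 0 0 0 0 50;0 0 0 0 0 0 50;0 0 0 0 0 0 50",
)

```text
time: 24.45
ee_pos: [0.6348, -0.0477, 0.1484]
tcp_rot: [-0.135, 3.139, 0.0]
wrist_force: [0.5, 1.7, -1.9]
finger_gap: 0.0591
```

```bash
python3 - <<'E'
from h import *
im=cap('wrist','w21'); s=sensors.get_state(); print(s['wrist_force'],s['ee_pos'],s['finger_gap'])
go([.6347,-.0493,.0475],94.7)
c=eyes.get_calibration('wrist'); z=s['ee_pos'][2]-.0285+.06
print(plane(c,256,267,z)*1e3, np.linalg.norm(plane(c,185,267,z)-plane(c,327,267,z)))
E
```

```text
[ 1.0077563   0.37234766 -1.93848109] [ 0.63488857 -0.04783956  0.14847479] 0.058846114335521435
shift [  0.3  -1.4 101. ] rot [[0.0, 0.0, 0.2], [-0.0, 0.0, -179.8]] q [-0.08  0.28  0.24  1.53  0.   -0.16] gap 58.8 up in tool [-0.  0. -1.]
[631.88078376 -47.85436243 179.97479257] 0.060296455318514255
```

View pics/w21.png

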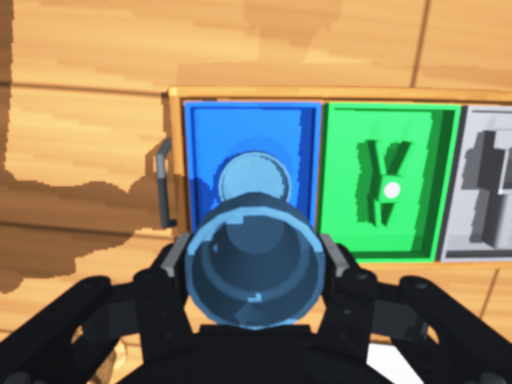

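Emit:
send_rows(
  motion="-1 -1 35 0 0 0 50;-1 -1 65 0 0 0 50;-1 -1 85 0 0 0 50;-1 -1 92 0 0 0 50;-1 -1 95 0 0 0 50;-1 -1 96 0 0 0 50;-1 -1 96 0 0 0 50;-1 -1 96 0 0 0 50",
)

```text
time: 25.3
ee_pos: [0.6368, -0.0499, 0.0534]
tcp_rot: [-0.132, 3.137, -0.0]
wrist_force: [0.5, -0.5, -1.1]
finger_gap: 0.0593
```

Emit:
send_rows(
  motion="0 0 1 0 0 0 50;0 0 1 0 0 0 50;0 0 2 0 0 0 50;0 0 2 0 0 0 50",
)

```text
time: 25.7
ee_pos: [0.6361, -0.0499, 0.05]
tcp_rot: [0.132, -3.139, -0.0]
wrist_force: [-0.5, 0.6, -1.2]
finger_gap: 0.0594
```

```bash
python3 - <<'E'
from h import *
im=cap('wrist','w22'); cap('scene','s22'); s=sensors.get_state(); print(s['wrist_force'],s['ee_pos'],s['finger_gap'])
b=cv2.imread('pics/s22.png')[190:310,140:360]; cv2.imwrite('pics/s22z.png',cv2.resize(b,None,fx=3,fy=3))
E
```

```text
[-0.18783039 -0.19849205 -1.50913619] [ 0.63618714 -0.04988959  0.05011477] 0.05908462174569387
```

View pics/s22z.png

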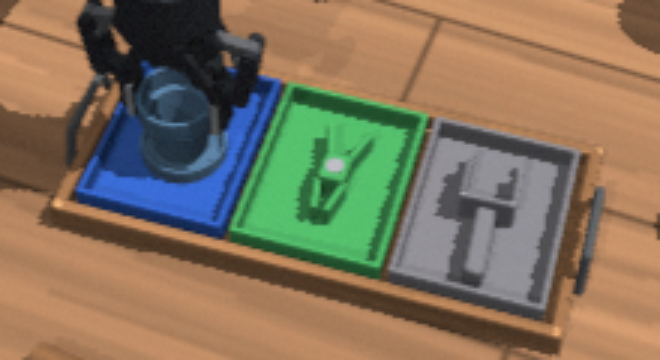

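The pot is centred over the saucer and just above its floor. I feel for contact in 1 mm steps.

Emit:
send_rows(
  motion="0 0 1 0 0 0 50;0 0 1 0 0 0 50;0 0 1 0 0 0 50",
)

```text
time: 26.1
ee_pos: [0.6362, -0.0499, 0.0491]
tcp_rot: [0.132, -3.139, -0.0]
wrist_force: [-0.2, -1.0, -1.3]
finger_gap: 0.0591
```

Emit:
send_rows(
  motion="0 0 1 0 0 0 50;0 0 1 0 0 0 50;0 0 1 0 0 0 50",
)

```text
time: 26.4
ee_pos: [0.6362, -0.0499, 0.0481]
tcp_rot: [0.132, -3.139, -0.0]
wrist_force: [0.2, 0.0, -1.8]
finger_gap: 0.0592
```

Emit:
send_rows(
  motion="0 0 1 0 0 0 50;0 0 1 0 0 0 50;0 0 1 0 0 0 50",
)

```text
time: 26.7
ee_pos: [0.6364, -0.0499, 0.0478]
tcp_rot: [-0.132, 3.138, -0.0]
wrist_force: [-2.0, 0.4, 4.5]
finger_gap: 0.0591
```

Contact (4.5 N). I release gently and rise.

Emit:
send_rows(
  motion="0 0 0 0 0 0 62;0 0 0 0 0 0 65;0 0 0 0 0 0 68;0 0 0 0 0 0 72;0 0 0 0 0 0 78;0 0 0 0 0 0 84;0 0 0 0 0 0 85;0 0 -15 0 0 0 85;0 0 -45 0 0 0 85;0 0 -90 0 0 0 85;0 0 -140 0 0 0 85;0 0 -150 0 0 0 85",
)

```text
time: 27.9
ee_pos: [0.6377, -0.05, 0.2053]
tcp_rot: [-0.132, 3.129, -0.002]
wrist_force: [0.1, -0.1, 0.9]
finger_gap: 0.0855
```

```bash
python3 - <<'E'
from h import *
cap('wrist','w23'); go([.42,-.05,.25],94.7)
E
```

```text
shift [216.6  18.2 -47.8] rot [[-0.1, 0.5, 0.1], [-0.8, -0.1, -179.9]] q [-0.08  0.29  0.36  1.63 -0.   -0.16] gap 85.2 up in tool [-0.009 -0.001 -1.   ]
```

View pics/w23.png

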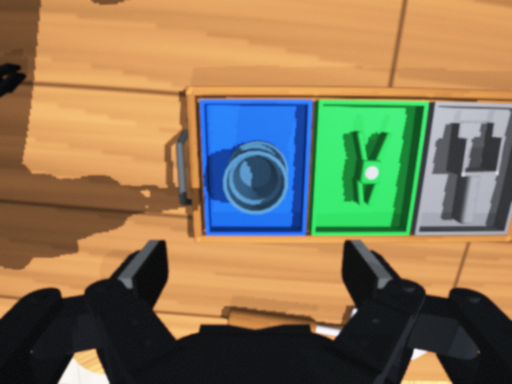

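Pot stands in the saucer. I back off and do a last check from all cameras.

Emit:
send_rows(
  motion="40 3 -45 0 0 0 85;80 6 -48 0 0 0 85;120 9 -48 0 0 0 85;160 12 -48 0 0 0 85;200 16 -48 0 0 0 85;216 18 -48 0 0 0 85;216 18 -48 0 0 0 85;216 18 -48 0 0 0 85",
)

```text
time: 28.75
ee_pos: [0.4198, -0.0501, 0.2451]
tcp_rot: [-0.132, 3.138, -0.0]
wrist_force: [0.3, -0.3, -0.3]
finger_gap: 0.085
```

```bash
python3 - <<'E'
from h import *
a=cap('top','t24'); b=cap('scene','s24')
b=cv2.imread('pics/s24.png')[130:320,70:360]; cv2.imwrite('pics/s24z.png',cv2.resize(b,None,fx=2.7,fy=2.7))
b=cv2.imread('pics/t24.png')[100:270,120:400]; cv2.imwrite('pics/t24z.png',cv2.resize(b,None,fx=2.8,fy=2.8))
E
```

```text
(no output)
```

View pics/s24z.png

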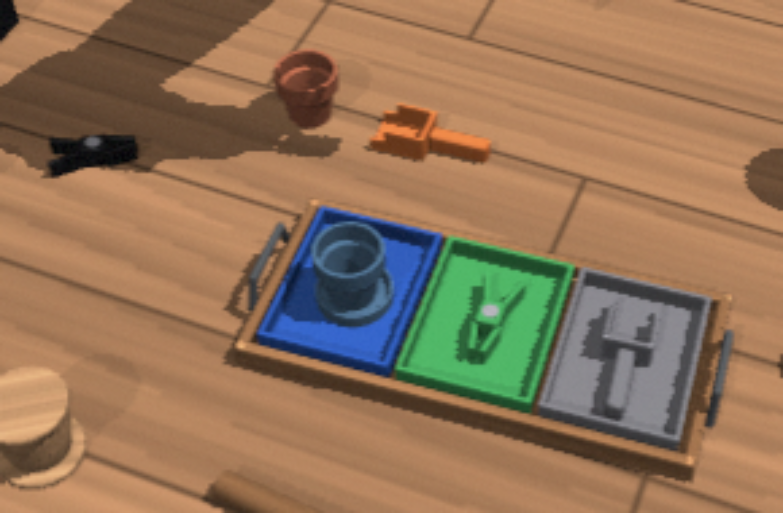

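View pics/t24z.png

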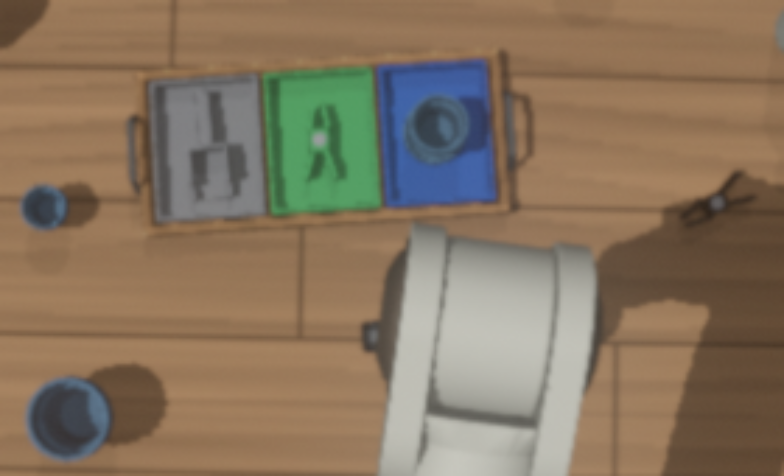

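The pot's rim looks slightly off the saucer's centre in the scene view, so I compare it against the projection of an upright, seated pot.

```bash
python3 - <<'E'
from h import *
c=eyes.get_calibration('scene'); im=cv2.imread('pics/s24.png')
big=cv2.resize(im[200:290,150:250],None,fx=7,fy=6.6,interpolation=cv2.INTER_CUBIC)
fx,fy=7,6.6
def ring(xy,r,z,col):
    for t in np.linspace(0,2*np.pi,40,endpoint=False):
        u,v=proj(c,[xy[0]+r*np.cos(t),xy[1]+r*np.sin(t),z]); cv2.circle(big,(int((u-150+.5)*fx),int((v-200+.5)*fy)),2,col,-1)
ring((.6347,-.0493),.034,.028,(0,255,255)); ring((.6347,-.0493),.031,.079,(0,0,255))
cv2.imwrite('pics/fit.png',big[:594,:700])
cw=cv2.imread('pics/w23.png'); b=cv2.resize(cw[120:230,190:320],None,fx=5,fy=5,interpolation=cv2.INTER_CUBIC); cv2.imwrite('pics/w23z.png',b)
E
```

```text
(no output)
```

View pics/fit.png

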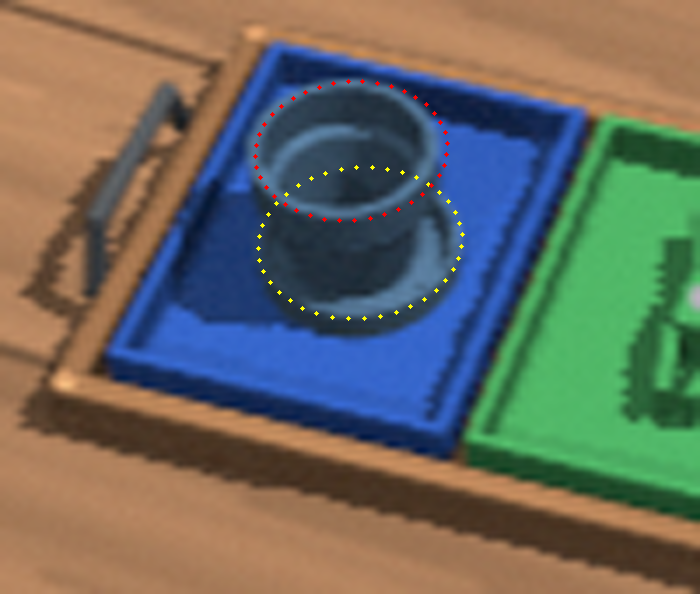

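View pics/w23z.png

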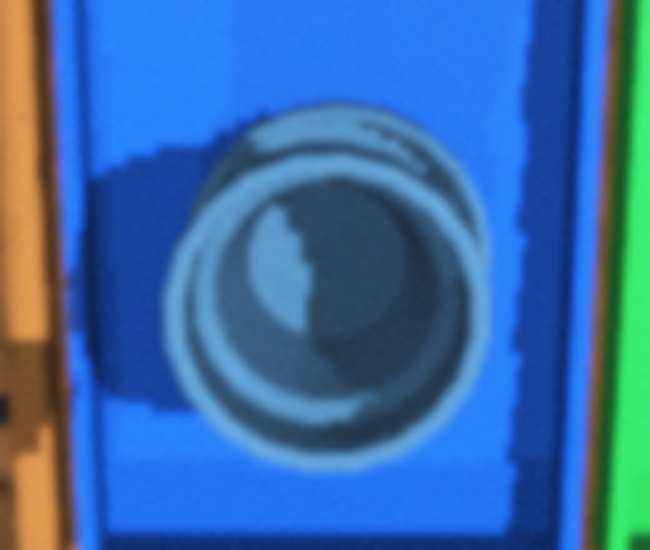

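The red ring (an upright pot's rim) and the yellow ring (a flat saucer's rim) match the picture within about 1–2 mm. The pot is upright and the saucer flat.

```bash
python3 -c "
from h import *
s=sensors.get_state(); print(s['time'],s['wrist_force']); print(sign_off())"
```

```text
28.85 [ 0.20900061  0.61808052 -0.00792208]
the job is handed in; nothing more can be done
None
```

The caddy is packed and handed in at 28.9 s. I placed the green clip in the green tray first, then the grey scoop in the grey tray, the blue saucer in the blue tray, and the middle-sized blue pot in the saucer. Saucer and pot were each lowered in 1 mm steps until I felt contact at about 5 N, then released slowly.

- **Placement:** the last pictures show the clip and scoop lying flat in their trays. The saucer and pot rims match an upright, seated pot within about 1–2 mm, with the pot sitting about that far off-centre. The arm was clear of everything, with wrist force near zero.
- **Look-alikes:** the black clip, terracotta pot and orange scoop look unmoved in the last scene view. I compared them by eye, not by measurement. In the last top view the arm hid the orange scoop and the terracotta pot.
- **Disagreements:** the finger gap read 59 mm on the pot's 62 mm rim and 66–67 mm on the 68 mm saucer. Top and wrist camera positions differed by 2–5 mm, and I used the wrist view or an average. None of this affected the result.

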